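# Peek into the lever-lid bin and close it softly

## Robot

A 6-joint arm with a two-finger parallel gripper is mounted at the origin on the work surface. World frame = base frame: x ahead of the robot, y to its left, z up, the work surface at z = 0. Lengths are in m, angles in degrees, forces in N, time in s.
With the tool pointing down it reaches from about 0.4 to 0.825 m from the base axis. Payload 7 kg.
Tool frame: the origin (TCP) lies between the finger pads; the fingertips stand 22 mm ahead of it and the grasp point (between the pads) lies 3 mm ahead of it; z points along the fingers, y is the line along which they close (so a half turn about z gives the same grasp; the last joint's range is limited). The gripper opens to 88 mm and grips with 3 to 60 N. Pads are 19 mm wide; open, the fingers measure 130 mm over their backs; the gripper's body (78 mm by 193 mm) begins 47 mm behind the grasp point.
Start: joints at [90.304, 20.546, 0.682, 0, -70.136, -16.507], TCP at [0.188, 0.648, 0.249] pointing down, gripper open.
Joint ranges: [-176.03, 176.03], [-82.01, 121.73], [-58.28, 71.71], [-173.87, 95.51], [-174.79, -0.11], [-173.66, 173.66]. Speed limits (degrees/s): [136.94, 136.94, 172.46, 180, 180, 180].

## Interface

Orientations are given as [roll, pitch, yaw] about the fixed x, y, z axes, in that order (R = Rz(yaw) Ry(pitch) Rx(roll)).
In Python, from plant import ctrl gives the robot as it stands.
- The arm moves only by the tool apply_moves, never from a script. Its argument "targets" is a list of rows, each an object with "travel": the shift along the tool's x, y, z in mm, a list of three; "roll": the turn about the tool's z in degrees; "jaw": the finger opening in mm, from 0 to 87.6. In form: [{"travel": [tx, ty, tz], "roll": roll, "jaw": jaw}, ...]. A call has 1 to 10 rows; each row shifts and turns the commanded pose from where the row before left it, along the tool's axes as they then stand; what a row does not reach is not made up. A row lasts 1/10 s, in which the tool goes at most 50 mm and 8.59 degrees, less where a joint would pass 70% of its speed; a pose out of reach is approached as far as the arm can. A call with a gripper value outside its range is refused whole. The fingers move at their own pace and stop on an object; the grip force is fixed at half the most. Time passes only in rows, so rows that do not move let the fingers close. It gives the time, the measured TCP pose, the force, the opening and the grip force at its end, in the units of the state.
- ctrl.get_obs(): the state, without advancing time (a new reading comes with each control period).
- ctrl.snapshot(name): name is "side" or "top"; returns the picture (400x640x3 uint8, red, green, blue); there is no depth.
- ctrl.calibration(name): a dict with "K" (3x3 intrinsics, pixels), "extrinsics" (4x4, takes a point from camera to world coordinates). Camera axes: x right, y down, z forward; pixel columns grow to the right and rows downward; lengths in m; the calibration is good to about 2 mm. A picture is of the moment at which its call begins. calibration takes no time and is no camera call.
- ctrl.close_job(): hands the job in; it is judged then, once.
The state is a dict: "clock": time; "joint_pos": joint angles; "qvel": joint speeds; "tau": joint torques, N m; "tool_pos": TCP position; "orientation": TCP orientation; "force": force on the tool from outside, world axes, zero at the start; "moment": the same for the moment, N m; "opening": finger opening in m; "gripper_force": force on a finger pad.
Only numpy, scipy, OpenCV 4.12 (cv2) and the standard library are available. Lean on these libraries where they do the work, as an engineer would, in place of code of your own. Each camera call takes 0.05 s, during which the arm holds its last target. There are 200 camera calls.

## Task

Let me see how many brake pads are left: with the fingertips press the red lever of the parts bin all the way down so that its linked lid stands fully open, and keep it open for three seconds. Then ease the lever back up so that the lid comes down shut without slamming, and take the fingers away. Work the lid by its lever only; keep the bin with the black lever shut, and do not pick up or move anything else.

Things in the scene. Friction and masses are not known exactly. Their poses are not given: they have to be found in the camera images.
- redbin: fixed lidded parts bin with the red lever: white steel box 130 mm deep (x) by 140 mm wide (y) by 100 mm high with a flat aluminium lid. Origin at the centre of its underside on the table; its own -x side is the front, where the lever sticks out towards the robot; z up. The lever's pivot lies at (-72, 0, 75) mm in this frame and the lid hinge at (65, 0, 100) mm
- redbin_pad (a point): centre of the top face of the red paddle of that bin's lever, where it is pressed. The paddle is 36 mm front to back (along the lever), 46 mm wide, 8 mm thick; as built its top is 79 mm above the table and its centre is 99 mm in front of the bin's front face
- redbin_lever (a joint): angle of the red lever: 0 = up (level, lid shut), 0.42 rad = stop at the bottom, paddle centre 38 mm lower. The paddle centre is 92 mm from the pivot. About 4 to 11 N down on the paddle works it; it has no latch, and the lid's weight brings it back up
- redbin_lid (a joint): angle of the lid of the bin with the red lever, hinged along its far edge: 0 = shut, about 1.09 rad = fully open. It is linked to the lever, 2.6 rad of lid per rad of lever, and falls shut with a slam if the lever is let go
- blackbin: fixed lidded parts bin with the black lever: white steel box 130 mm deep (x) by 140 mm wide (y) by 100 mm high with a flat aluminium lid. Origin at the centre of its underside on the table; its own -x side is the front, where the lever sticks out towards the robot; z up. The lever's pivot lies at (-72, 0, 75) mm in this frame and the lid hinge at (65, 0, 100) mm. The same make as the other; to be left shut
- blackbin_lid (a joint): angle of the lid of the bin with the black lever, hinged along its far edge: 0 = shut, about 1.09 rad = fully open. It is linked to the lever, 2.6 rad of lid per rad of lever, and falls shut with a slam if the lever is let go
- tirelever0: loose red plastic tire lever lying flat, 112 mm long (x) by 18 mm wide by 11 mm high; origin at the middle of its underside
- tirelever1: the second, identical red tire lever, beside the first
- bell: loose black bicycle bell standing on the table, 52 mm across, 41 mm high; origin at the centre of its underside
- jar: loose glass jar with a twist cap, 66 mm across, 90 mm high, standing; origin at the centre of its underside
- tray: fixed white tray 220 mm (x) by 150 mm (y) by 35 mm high with brake pads and a bottom bracket tool in it; origin at the centre of its underside

How it is judged:
By the outcome, as a careful person would: the job done as asked, in the order asked, and still so for the second after the job is handed in, with the robot touching nothing.
It also fails if it takes over 48 s, if anything falls off the work surface, if the arm or the gripper's body presses on something with over 40 N, if the wrist force passes 120 N, or if a joint passes its speed limit or range.

## Working session

There is one attempt and no reset: what is moved stays moved. The work goes in short steps, Python scripts to look and compute and a tool call to move; the robot and the scene stay as the last step left them, time stands still between calls to the robot, and variables do not carry over. Pictures are saved under pics/ and viewed, at most 10 in all, crops included, and the job is handed in when it is done.

Besides the shell and the picture viewer there is one more tool, called after "Request:" as a command line: name --argument value ..., lists and objects as JSON in quotes. apply_moves: Moves the arm, as the interface text tells. Its arguments: {"type":"object","properties":{"targets":{"type":"array","items":{"type":"object","properties":{"travel":{"type":"array","items":{"type":"number"}},"roll":{"type":"number"},"jaw":{"type":"number"}}}}},"required":["targets"]}

```bash
mkdir -p pics; python3 - <<'E'
from plant import ctrl
import cv2
for n in("top","side"):
    cv2.imwrite(f"pics/{n}0.png",ctrl.snapshot(n)[:,:,::-1])
    c=ctrl.calibration(n);print(n,c["K"],c["extrinsics"])
o=ctrl.get_obs();print({k:o[k] for k in("clock","tool_pos","orientation","force","opening")})
E
```

```text
top [[463.95508944   0.         322.09606372]
 [  0.         463.95508944 200.95439167]
 [  0.           0.           1.        ]] [[ 0.01110316 -0.99633687  0.0847913   0.48368348]
 [-0.99965526 -0.00904239  0.02464947 -0.02592913]
 [-0.02379246 -0.08503576 -0.99609379  1.34341136]
 [ 0.          0.          0.          1.        ]]
side [[374.17780206   0.         324.06707219]
 [  0.         374.17780206 198.31427045]
 [  0.           0.           1.        ]] [[-0.94008636 -0.24401393  0.23810678  0.30731936]
 [-0.34045891  0.70884292 -0.61776164  0.65690247]
 [-0.01803786 -0.66181487 -0.74945027  0.89599652]
 [ 0.          0.          0.          1.        ]]
{'clock': 0.1, 'tool_pos': array([0.18823957, 0.6477814 , 0.24770786]), 'orientation': array([ 1.79912132e+02, -9.77405178e-03, -1.62045428e+01]), 'force': array([ 0.93192483,  0.02390535, -0.33799005]), 'opening': 0.08767147324380947}
```

View pics/top0.png

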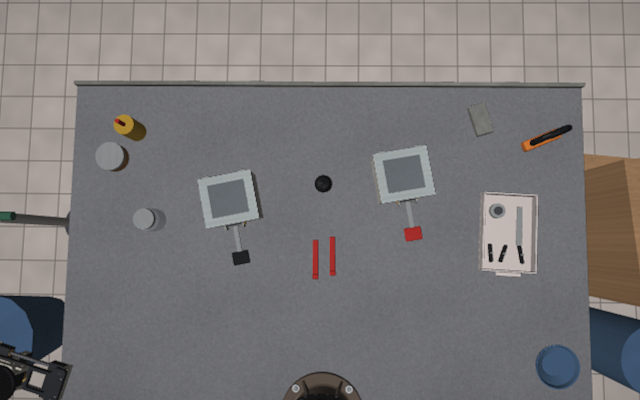

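View pics/side0.png

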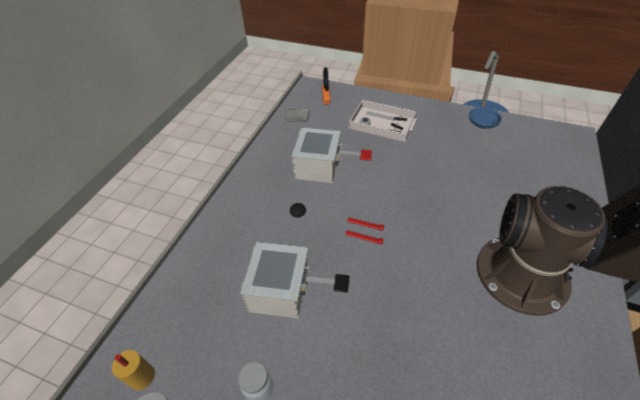

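The top view shows the red paddle near (413,234) with its lid around (404,174), and the black paddle at (241,257). The tire levers are at (316–333,258) and the bell at (323,184). I'll enlarge a crop and back-project the red paddle.

```bash
cat > h.py <<'E'
from plant import ctrl
import numpy as np, cv2
def at_z(n,u,v,z):
    c=ctrl.calibration(n);E=np.array(c["extrinsics"])
    d=E[:3,:3]@np.linalg.solve(c["K"],[u,v,1]);return E[:3,3]+d*(z-E[2,3])/d[2]
E
python3 - <<'E'
from h import *
im=cv2.imread("pics/top0.png");si=cv2.imread("pics/side0.png")
a=cv2.resize(im[135:255,360:450],None,fx=4.5,fy=4.5,interpolation=2)
b=cv2.resize(si[120:190,285:385],None,fx=4,fy=4,interpolation=2)
a=cv2.copyMakeBorder(a,0,0,0,395,0);a[:b.shape[0],405:405+b.shape[1]]=b[:,:395]
cv2.imwrite("pics/crop0.png",a[:540])
for n,i,(x0,x1,y0,y1) in(("top",im,(390,440,215,250)),("side",si,(350,385,140,170))):
    m=np.zeros(i.shape[:2],np.uint8);j=i.astype(int)
    m[y0:y1,x0:x1]=((j[...,2]>110)&(j[...,1]<80))[y0:y1,x0:x1]
    r=cv2.minAreaRect(cv2.findNonZero(m));q=np.argwhere(m)[:,::-1].mean(0)
    print(n,r,q,at_z(n,*q,.079),[at_z(n,*p,.079).round(3) for p in cv2.boxPoints(r)])
E
```

```text
top ((412.6329040527344, 233.36415100097656), (12.924861907958984, 16.6502628326416), 81.25383758544922) [412.6372093  233.35348837] [ 0.50551511 -0.24079189  0.079     ] [array([ 0.519, -0.216,  0.079]), array([ 0.526, -0.26 ,  0.079]), array([ 0.492, -0.265,  0.079]), array([ 0.485, -0.221,  0.079])]
side ((365.5538635253906, 154.56922912597656), (10.666986465454102, 10.170848846435547), 7.125016689300537) [365.5625     154.63392857] [ 0.50404403 -0.23773914  0.079     ] [array([ 0.516, -0.212,  0.079]), array([ 0.526, -0.26 ,  0.079]), array([ 0.492, -0.265,  0.079]), array([ 0.483, -0.217,  0.079])]
```

View pics/crop0.png

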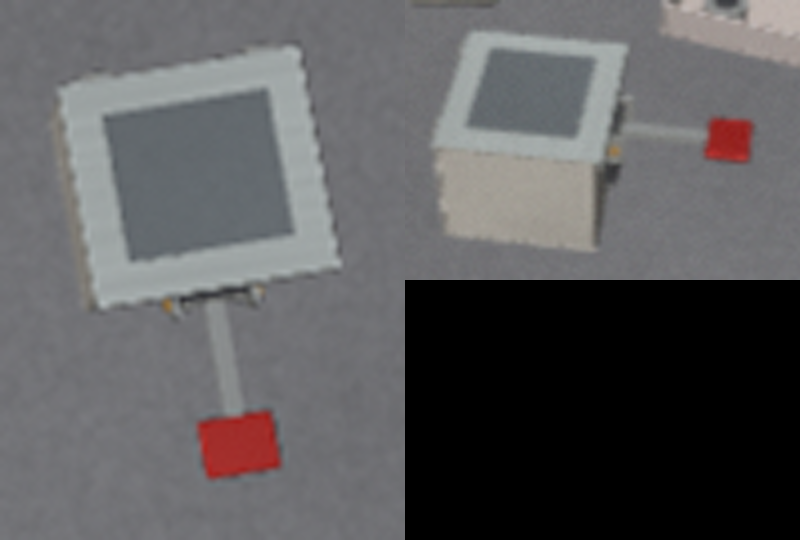

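The paddle sits at about (0.505, -0.240, 0.079) and the bin's yaw is about 9.4°. I'll align the tool to yaw 9.4 with the closed fingers side by side along the paddle's width, then travel high and outside the minimum reach.

Request:
apply_moves --targets '[{"travel":[0,0,0],"roll":-5.1,"jaw":0},{"travel":[0,0,0],"roll":-5.1,"jaw":0},{"travel":[0,0,0],"roll":-5.1,"jaw":0},{"travel":[0,0,0],"roll":-5.1,"jaw":0},{"travel":[0,0,0],"roll":-5.1,"jaw":0}]'

```text
clock: 0.6
tool_pos: [0.1883, 0.6479, 0.248]
orientation: [179.9, 0.0, 9.5]
force: [-0.3, -1.3, 0.6]
opening: 0.0529
gripper_force: 0.0
```

Request:
apply_moves --targets '[{"travel":[26,34,0],"roll":0,"jaw":0},{"travel":[26,34,0],"roll":0,"jaw":0},{"travel":[26,34,0],"roll":0,"jaw":0},{"travel":[26,34,0],"roll":0,"jaw":0},{"travel":[26,34,0],"roll":0,"jaw":0},{"travel":[26,34,0],"roll":0,"jaw":0},{"travel":[26,34,0],"roll":0,"jaw":0},{"travel":[26,34,0],"roll":0,"jaw":0},{"travel":[26,34,0],"roll":0,"jaw":0},{"travel":[26,34,0],"roll":0,"jaw":0}]'

```text
clock: 1.6
tool_pos: [0.5007, 0.3532, 0.2483]
orientation: [180.0, 0.0, 9.3]
force: [0.9, 1.4, 0.9]
opening: 0.0003
gripper_force: 0.0
```

Request:
apply_moves --targets '[{"travel":[-6,39,0],"roll":0,"jaw":0},{"travel":[-6,39,0],"roll":0,"jaw":0},{"travel":[-6,39,0],"roll":0,"jaw":0},{"travel":[-6,39,0],"roll":0,"jaw":0},{"travel":[-6,39,0],"roll":0,"jaw":0},{"travel":[-6,39,0],"roll":0,"jaw":0},{"travel":[-6,39,0],"roll":0,"jaw":0},{"travel":[-6,39,0],"roll":0,"jaw":0},{"travel":[-6,39,0],"roll":0,"jaw":0},{"travel":[-6,39,0],"roll":0,"jaw":0}]'

```text
clock: 2.6
tool_pos: [0.5032, -0.0415, 0.2485]
orientation: [-180.0, 0.0, 9.3]
force: [1.5, 0.0, -0.3]
opening: 0.0005
gripper_force: 0.0
```

Request:
apply_moves --targets '[{"travel":[-6,39,15],"roll":0,"jaw":0},{"travel":[-6,39,15],"roll":0,"jaw":0},{"travel":[-6,39,20],"roll":0,"jaw":0},{"travel":[-6,39,20],"roll":0,"jaw":0},{"travel":[-6,39,20],"roll":0,"jaw":0},{"travel":[0,0,20],"roll":0,"jaw":0},{"travel":[0,0,10],"roll":0,"jaw":0},{"travel":[0,0,0],"roll":0,"jaw":0}]'

```text
clock: 3.4
tool_pos: [0.5044, -0.2369, 0.127]
orientation: [-179.9, 0.2, 9.3]
force: [0.6, 0.4, -0.3]
opening: 0.0003
gripper_force: 0.0
```

```bash
python3 - <<'E'
from h import *
si=ctrl.snapshot("side")[:,:,::-1];t=ctrl.snapshot("top")[:,:,::-1]
a=cv2.resize(si[80:200,280:400],(400,400),interpolation=2);b=cv2.resize(t[130:270,350:490],(400,400),interpolation=2)
cv2.imwrite("pics/near.png",np.hstack([a,b]))
o=ctrl.get_obs();print(o["clock"],o["tool_pos"],o["orientation"],o["force"])
E
```

```text
3.5 [ 0.50601186 -0.23667006  0.12919912] [ 1.79978244e+02 -1.77042407e-02  9.37454522e+00] [-0.87456889 -0.12533775  1.4295768 ]
```

View pics/near.png

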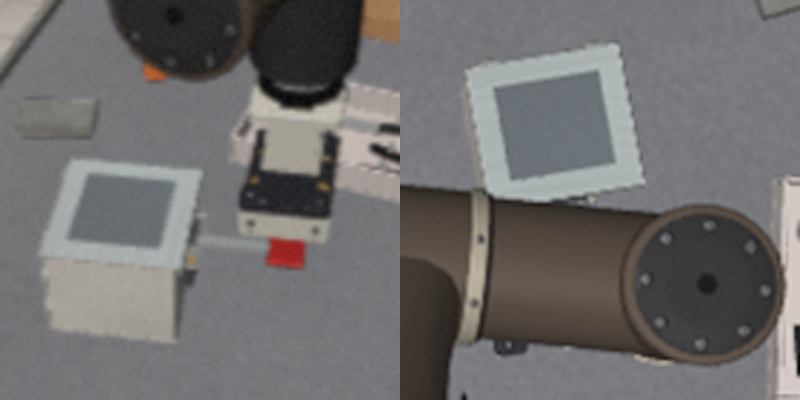

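Left (side view): the gripper stands right over the red paddle at (287,253), clear of the lid and bin. Right (top view): the arm hides the paddle and the lid is still shut. Next I'll correct y by 3 mm and come down to contact.

Request:
apply_moves --targets '[{"travel":[0,3,8],"roll":0,"jaw":0},{"travel":[0,0,8],"roll":0,"jaw":0},{"travel":[0,0,5],"roll":0,"jaw":0},{"travel":[0,0,2],"roll":0,"jaw":0},{"travel":[0,0,2],"roll":0,"jaw":0},{"travel":[0,0,2],"roll":0,"jaw":0},{"travel":[0,0,2],"roll":0,"jaw":0},{"travel":[0,0,2],"roll":0,"jaw":0}]'

```text
clock: 4.3
tool_pos: [0.5062, -0.2403, 0.0982]
orientation: [180.0, -0.0, 9.3]
force: [-2.9, 0.3, 7.5]
opening: 0.0003
gripper_force: 3.5
```

Request:
apply_moves --targets '[{"travel":[0,0,2],"roll":0,"jaw":0},{"travel":[0,0,2],"roll":0,"jaw":0},{"travel":[0,0,2],"roll":0,"jaw":0},{"travel":[0,0,2],"roll":0,"jaw":0},{"travel":[0,0,2],"roll":0,"jaw":0},{"travel":[0,0,2],"roll":0,"jaw":0}]'

```text
clock: 4.9
tool_pos: [0.5068, -0.2403, 0.0864]
orientation: [180.0, -0.1, 9.3]
force: [-0.2, 1.8, 6.3]
opening: 0.0006
gripper_force: 3.2
```

Request:
apply_moves --targets '[{"travel":[0,0,2],"roll":0,"jaw":0},{"travel":[0,0,2],"roll":0,"jaw":0},{"travel":[0,0,2],"roll":0,"jaw":0},{"travel":[0,0,2],"roll":0,"jaw":0},{"travel":[0,0,2],"roll":0,"jaw":0},{"travel":[0,0,2],"roll":0,"jaw":0},{"travel":[0,0,2],"roll":0,"jaw":0},{"travel":[0,0,2],"roll":0,"jaw":0}]'

```text
clock: 5.7
tool_pos: [0.5079, -0.2404, 0.0707]
orientation: [179.9, -0.2, 9.3]
force: [0.9, 0.6, 5.2]
opening: 0.0006
gripper_force: 2.0
```

Request:
apply_moves --targets '[{"travel":[0,0,1],"roll":0,"jaw":0},{"travel":[0,0,1],"roll":0,"jaw":0},{"travel":[0,0,1],"roll":0,"jaw":0},{"travel":[0,0,1],"roll":0,"jaw":0}]'

```text
clock: 6.1
tool_pos: [0.506, -0.2402, 0.0655]
orientation: [180.0, 0.0, 9.3]
force: [1.1, -0.6, 3.9]
opening: 0.0005
gripper_force: 1.4
```

Still no stop, so I'll creep further until the force rises.

Request:
apply_moves --targets '[{"travel":[0,0,1],"roll":0,"jaw":0},{"travel":[0,0,1],"roll":0,"jaw":0}]'

```text
clock: 6.3
tool_pos: [0.5062, -0.2403, 0.0638]
orientation: [180.0, -0.0, 9.3]
force: [-0.8, 1.5, 12.0]
opening: 0.0003
gripper_force: 5.8
```

Request:
apply_moves --targets '[{"travel":[0,0,0.5],"roll":0,"jaw":0},{"travel":[0,0,0],"roll":0,"jaw":0}]'

```text
clock: 6.5
tool_pos: [0.5062, -0.2403, 0.0638]
orientation: [180.0, -0.0, 9.3]
force: [-0.6, 1.8, 12.7]
opening: 0.0002
gripper_force: 5.6
```

Request:
apply_moves --targets '[{"travel":[0,0,0.5],"roll":0,"jaw":0},{"travel":[0,0,0],"roll":0,"jaw":0}]'

```text
clock: 6.7
tool_pos: [0.5063, -0.2403, 0.0636]
orientation: [180.0, -0.0, 9.3]
force: [-3.5, 2.4, 14.1]
opening: 0.0004
gripper_force: 7.1
```

```bash
python3 - <<'E'
from h import *
si=ctrl.snapshot("side")[:,:,::-1];t=ctrl.snapshot("top")[:,:,::-1]
a=cv2.resize(si[60:200,260:400],(400,400),interpolation=2);b=cv2.resize(t[110:250,350:490],(400,400),interpolation=2)
cv2.imwrite("pics/open.png",np.hstack([a,b]))
o=ctrl.get_obs();print(o["clock"],o["tool_pos"],o["force"])
E
```

```text
6.8 [ 0.50626898 -0.24028692  0.06365947] [-2.38588267  1.12444547 13.83156133]
```

View pics/open.png

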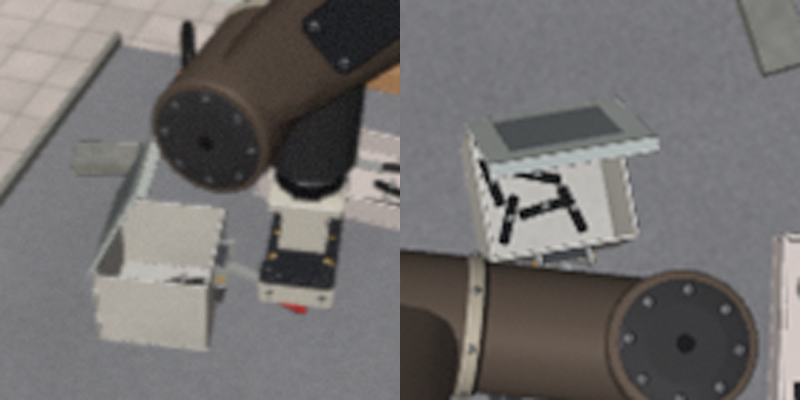

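Both views show the lid standing up (top view: edge near (580,150), brake pads visible inside). The force rise confirms the lever is on its stop. I'll add slight pressure and hold for over 3 s.

Request:
apply_moves --targets '[{"travel":[0,0,0.5],"roll":0,"jaw":0},{"travel":[0,0,0.5],"roll":0,"jaw":0},{"travel":[0,0,0],"roll":0,"jaw":0},{"travel":[0,0,0],"roll":0,"jaw":0},{"travel":[0,0,0],"roll":0,"jaw":0},{"travel":[0,0,0],"roll":0,"jaw":0},{"travel":[0,0,0],"roll":0,"jaw":0},{"travel":[0,0,0],"roll":0,"jaw":0},{"travel":[0,0,0],"roll":0,"jaw":0},{"travel":[0,0,0],"roll":0,"jaw":0}]'

```text
clock: 7.8
tool_pos: [0.5064, -0.2403, 0.0633]
orientation: [180.0, -0.1, 9.3]
force: [-4.0, 3.0, 20.4]
opening: 0.0006
gripper_force: 10.1
```

Request:
apply_moves --targets '[{"travel":[0,0,0],"roll":0,"jaw":0},{"travel":[0,0,0],"roll":0,"jaw":0},{"travel":[0,0,0],"roll":0,"jaw":0},{"travel":[0,0,0],"roll":0,"jaw":0},{"travel":[0,0,0],"roll":0,"jaw":0},{"travel":[0,0,0],"roll":0,"jaw":0},{"travel":[0,0,0],"roll":0,"jaw":0},{"travel":[0,0,0],"roll":0,"jaw":0},{"travel":[0,0,0],"roll":0,"jaw":0},{"travel":[0,0,0],"roll":0,"jaw":0}]'

```text
clock: 8.8
tool_pos: [0.5063, -0.2403, 0.0633]
orientation: [180.0, -0.1, 9.3]
force: [-3.9, 4.1, 20.3]
opening: 0.0002
gripper_force: 10.1
```

Request:
apply_moves --targets '[{"travel":[0,0,0],"roll":0,"jaw":0},{"travel":[0,0,0],"roll":0,"jaw":0},{"travel":[0,0,0],"roll":0,"jaw":0},{"travel":[0,0,0],"roll":0,"jaw":0},{"travel":[0,0,0],"roll":0,"jaw":0},{"travel":[0,0,0],"roll":0,"jaw":0},{"travel":[0,0,0],"roll":0,"jaw":0},{"travel":[0,0,0],"roll":0,"jaw":0},{"travel":[0,0,0],"roll":0,"jaw":0},{"travel":[0,0,0],"roll":0,"jaw":0}]'

```text
clock: 9.8
tool_pos: [0.5064, -0.2404, 0.0633]
orientation: [180.0, -0.1, 9.3]
force: [-3.9, 3.0, 20.7]
opening: 0.0003
gripper_force: 10.1
```

Request:
apply_moves --targets '[{"travel":[0,0,0],"roll":0,"jaw":0},{"travel":[0,0,0],"roll":0,"jaw":0},{"travel":[0,0,0],"roll":0,"jaw":0},{"travel":[0,0,0],"roll":0,"jaw":0},{"travel":[0,0,0],"roll":0,"jaw":0}]'

```text
clock: 10.3
tool_pos: [0.5064, -0.2403, 0.0633]
orientation: [180.0, -0.1, 9.3]
force: [-4.1, 3.4, 20.0]
opening: 0.0005
gripper_force: 10.1
```

Held for about 3.9 s. Easing up.

Request:
apply_moves --targets '[{"travel":[0,0,-1],"roll":0,"jaw":0},{"travel":[0,0,-1],"roll":0,"jaw":0},{"travel":[0,0,-1],"roll":0,"jaw":0},{"travel":[0,0,-1],"roll":0,"jaw":0},{"travel":[0,0,-1],"roll":0,"jaw":0},{"travel":[0,0,-1],"roll":0,"jaw":0},{"travel":[0,0,-1],"roll":0,"jaw":0},{"travel":[0,0,-1],"roll":0,"jaw":0},{"travel":[0,0,-1],"roll":0,"jaw":0},{"travel":[0,0,-1],"roll":0,"jaw":0}]'

```text
clock: 11.3
tool_pos: [0.5055, -0.2401, 0.0714]
orientation: [-180.0, 0.1, 9.3]
force: [-3.4, -0.1, 2.3]
opening: 0.0003
gripper_force: 1.5
```

Request:
apply_moves --targets '[{"travel":[0,0,-1],"roll":0,"jaw":0},{"travel":[0,0,-1],"roll":0,"jaw":0},{"travel":[0,0,-1],"roll":0,"jaw":0},{"travel":[0,0,-1],"roll":0,"jaw":0},{"travel":[0,0,-1],"roll":0,"jaw":0},{"travel":[0,0,-1],"roll":0,"jaw":0},{"travel":[0,0,-1],"roll":0,"jaw":0},{"travel":[0,0,-1],"roll":0,"jaw":0},{"travel":[0,0,-1],"roll":0,"jaw":0},{"travel":[0,0,-1],"roll":0,"jaw":0}]'

```text
clock: 12.3
tool_pos: [0.506, -0.2402, 0.0817]
orientation: [-180.0, 0.0, 9.3]
force: [-4.6, -0.8, 3.9]
opening: 0.0005
gripper_force: 2.3
```

Request:
apply_moves --targets '[{"travel":[0,0,-1],"roll":0,"jaw":0},{"travel":[0,0,-1],"roll":0,"jaw":0},{"travel":[0,0,-1],"roll":0,"jaw":0},{"travel":[0,0,-1],"roll":0,"jaw":0},{"travel":[0,0,-1],"roll":0,"jaw":0},{"travel":[0,0,-1],"roll":0,"jaw":0},{"travel":[0,0,-1],"roll":0,"jaw":0},{"travel":[0,0,-1],"roll":0,"jaw":0}]'

```text
clock: 13.1
tool_pos: [0.5061, -0.2402, 0.0897]
orientation: [180.0, -0.0, 9.3]
force: [-3.8, -1.9, 4.6]
opening: 0.0005
gripper_force: 2.7
```

Request:
apply_moves --targets '[{"travel":[0,0,-0.5],"roll":0,"jaw":0},{"travel":[0,0,-0.5],"roll":0,"jaw":0},{"travel":[0,0,-0.5],"roll":0,"jaw":0},{"travel":[0,0,-0.5],"roll":0,"jaw":0},{"travel":[0,0,-0.5],"roll":0,"jaw":0},{"travel":[0,0,-0.5],"roll":0,"jaw":0},{"travel":[0,0,-0.5],"roll":0,"jaw":0},{"travel":[0,0,-0.5],"roll":0,"jaw":0},{"travel":[0,0,-0.5],"roll":0,"jaw":0},{"travel":[0,0,-0.5],"roll":0,"jaw":0}]'

```text
clock: 14.1
tool_pos: [0.5061, -0.2403, 0.0948]
orientation: [180.0, -0.0, 9.3]
force: [-4.9, -0.7, 6.0]
opening: 0.0006
gripper_force: 3.0
```

Request:
apply_moves --targets '[{"travel":[0,0,-0.5],"roll":0,"jaw":0},{"travel":[0,0,-0.5],"roll":0,"jaw":0},{"travel":[0,0,-0.5],"roll":0,"jaw":0},{"travel":[0,0,-0.5],"roll":0,"jaw":0},{"travel":[0,0,-0.5],"roll":0,"jaw":0},{"travel":[0,0,-0.5],"roll":0,"jaw":0},{"travel":[0,0,-0.5],"roll":0,"jaw":0},{"travel":[0,0,-0.5],"roll":0,"jaw":0},{"travel":[0,0,-0.5],"roll":0,"jaw":0},{"travel":[0,0,-0.5],"roll":0,"jaw":0}]'

```text
clock: 15.1
tool_pos: [0.5064, -0.2402, 0.0999]
orientation: [180.0, -0.0, 9.3]
force: [-4.2, -0.2, 6.6]
opening: 0.0001
gripper_force: 3.0
```

Request:
apply_moves --targets '[{"travel":[0,0,-0.3],"roll":0,"jaw":0},{"travel":[0,0,-0.3],"roll":0,"jaw":0},{"travel":[0,0,-0.3],"roll":0,"jaw":0},{"travel":[0,0,-0.3],"roll":0,"jaw":0},{"travel":[0,0,-0.3],"roll":0,"jaw":0},{"travel":[0,0,-0.3],"roll":0,"jaw":0},{"travel":[0,0,-0.3],"roll":0,"jaw":0},{"travel":[0,0,-0.3],"roll":0,"jaw":0},{"travel":[0,0,-0.3],"roll":0,"jaw":0},{"travel":[0,0,-0.3],"roll":0,"jaw":0}]'

```text
clock: 16.1
tool_pos: [0.5062, -0.2401, 0.1025]
orientation: [-180.0, -0.0, 9.3]
force: [-0.5, -0.1, 0.1]
opening: 0.0005
gripper_force: 0.0
```

Contact is lost at the top of travel, with the lever fully up. I'll move well clear and check.

Request:
apply_moves --targets '[{"travel":[0,0,-1],"roll":0,"jaw":0},{"travel":[0,0,-2],"roll":0,"jaw":0},{"travel":[0,0,-10],"roll":0,"jaw":0},{"travel":[0,0,-20],"roll":0,"jaw":0},{"travel":[0,0,-25],"roll":0,"jaw":0},{"travel":[0,0,-25],"roll":0,"jaw":0},{"travel":[0,0,-20],"roll":0,"jaw":0},{"travel":[0,0,-10],"roll":0,"jaw":0},{"travel":[0,0,0],"roll":0,"jaw":0},{"travel":[0,0,0],"roll":0,"jaw":0}]'

```text
clock: 17.1
tool_pos: [0.5057, -0.24, 0.215]
orientation: [-180.0, 0.0, 9.3]
force: [-0.7, -0.6, -0.5]
opening: 0.0006
gripper_force: 0.0
```

```bash
python3 - <<'E'
from h import *
si=ctrl.snapshot("side")[:,:,::-1];t=ctrl.snapshot("top")[:,:,::-1]
a=cv2.resize(si[60:340,180:460],(400,400),interpolation=2);b=cv2.resize(t[80:360,170:450],(400,400),interpolation=2)
cv2.imwrite("pics/end.png",np.hstack([a,b]))
o=ctrl.get_obs();print(o["clock"],o["tool_pos"],o["force"])
E
```

```text
17.2 [ 0.50537888 -0.24001321  0.2143411 ] [1.25593456 0.63085131 1.10353015]
```

View pics/end.png

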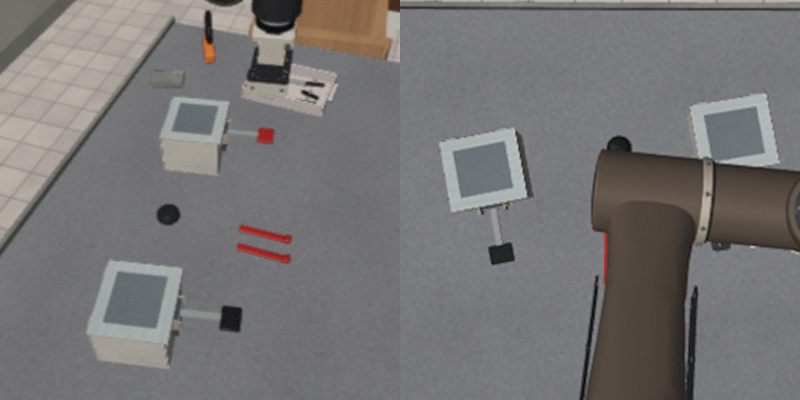

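Both lids are shut and the red lever is level (side view (265,135)). The bell and tire levers haven't moved, and the gripper is clear of everything. Handing in.

```bash
python3 -c "
from plant import ctrl
print(ctrl.close_job())"
```

```text
the job is handed in; nothing more can be done
None
```

I pressed the red lever to its stop and held the lid fully open for about 3.9 s with the brake pads in view, then eased it shut and moved the fingers clear; the black-lever bin stayed shut, nothing else I could see had moved, and the job is handed in at about 17 s.

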